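# Make up two wreath-decoration kits

### The arm

A 7-joint arm with a two-finger parallel gripper is mounted at the origin on the work surface. World frame = base frame: x ahead of the robot, y to its left, z up, the work surface at z = 0. Lengths are in m, angles in rad, forces in N, time in s.
With the tool pointing down it reaches from about 0.425 to 0.925 m from the base axis. Payload 6.8 kg.
Tool frame: the origin (TCP) lies between the finger pads; the fingertips stand r.tcp_to_tips ahead of it and the grasp point (between the pads) lies 3 mm ahead of it (r.tcp_to_tips is the distance from the TCP to the fingertips, in m); z points along the fingers, y is the line along which they close (so a half turn about z gives the same grasp; the last joint's range is limited). The gripper opens to 85 mm and grips with 20 to 120 N. Pads are 22 mm wide; open, the fingers measure 114 mm over their backs; the gripper's body (76 mm by 85 mm) begins 54 mm behind the grasp point. The pads swing forward as they close: fully open they stand 13 mm farther back than shut.
Start: joints at [1.156, 0.477, 0.022, 1.555, -0.011, 1.109, -0.083], TCP at [0.204, -0.643, 0.226] pointing down, gripper open.
Joint ranges: [-2.96, 2.96], [-0.34, 2.1], [-1.41, 1.46], [0.24, 2.44], [-1.37, 4.51], [0.17, 1.92], [-2.96, 2.96]. Speed limits (rad/s): [2.39, 2.39, 3.14, 3.14, 3.14, 3.14, 3.14].

### API

Orientations are given as a rotation vector (axis times angle).
In Python, from bench import r gives the robot as it stands. The module is installed in compiled form; this text tells all that it offers.
- The arm moves only by the tool step_arm, never from a script. Its argument "moves" is a list of rows, each an object of numbers: "rx", "ry", "rz": the turn, a rotation vector about the tool's x, y, z in degrees; "dx", "dy", "dz": the shift along the tool's x, y, z in mm; "gripper": the opening, from -1 (shut) to 1 (fully open). In form: [{"rx": .., "ry": .., "rz": .., "dx": .., "dy": .., "dz": .., "gripper": ..}, ...]. A call has 1 to 20 rows; each row shifts and turns the commanded pose from where the row before left it, along the tool's axes as they then stand; what a row does not reach is not made up. A row lasts 1/8 s, in which the tool goes at most 62.5 mm and 10.7 degrees, less where a joint would pass 70% of its speed; a pose out of reach is approached as far as the arm can. A call is refused whole if a number of a shift passes 62.5 or a number of a turn 10.7, either way. A call with a gripper value outside its range is refused whole. The fingers move at their own pace and stop on an object; "grip_force" is the grip in N (left out, the last holds). Time passes only in rows, so rows that do not move let the fingers close. It gives the time, the measured TCP pose, the force, the opening and the grip force at its end, in the units of the state.
- r.get_obs(): the state, without advancing time (a new reading comes with each control period).
- r.grab_frame(name): name is "scene" or "top"; returns the picture (480x640x3 uint8, blue, green, red); there is no depth.
- r.camera_info(name): a dict with "mtx" (3x3 intrinsics, pixels), "rvec" (rotation vector, rad) and "tvec" (3), from world to camera coordinates, as OpenCV has them. Camera axes: x right, y down, z forward; pixel columns grow to the right and rows downward; lengths in m; the calibration is good to about 2 mm. A picture is of the moment at which its call begins. camera_info takes no time and is no camera call.
- r.hand_in(): hands the job in; it is judged then, once.
The state is a dict: "clock": time; "joints": joint angles; "qvel": joint speeds; "tau": joint torques, N m; "tcp_pos": TCP position; "orientation": TCP orientation; "contact_force": force on the tool from outside, world axes, zero at the start; "moment": the same for the moment, N m; "grip_width": finger opening in m; "gripper_force": force on a finger pad.
Only numpy, scipy, OpenCV 4.12 (cv2) and the standard library are available. Lean on these libraries where they do the work, as an engineer would, in place of code of your own. Each camera call takes 0.05 s, during which the arm holds its last target. There are 200 camera calls.

### The job

Make up the two wreath kits: the slate tray gets the red-banded candle in its green pocket and the gold bauble in its white pocket; the wooden tray gets the plain candle in its green pocket, the clip carton in its blue pocket and the red bauble in its white pocket. Set each thing down upright, flat on the floor of its pocket, without dropping it in, and leave the green-banded candle, the mug and the glue bottle undisturbed.

Things in the scene. Friction and masses are not known exactly. Their poses are not given: they have to be found in the camera images.
- slate_tray: dark slate-grey tray with two pockets in a row, 168 x 86 mm; pockets 78 mm square inside, walls 4 mm thick, rim 20 mm and pocket floor 4 mm above the table; fixed. Origin: centre of the underside, z up, x along the length. Pocket with green floor centred at x = -41 mm, pocket with white floor at x = +41 mm.
- wood_tray: brown wooden tray with three pockets in a row, 250 x 86 mm; pockets 78 mm square inside, walls 4 mm thick, rim 20 mm and pocket floor 4 mm above the table; fixed. Origin: centre of the underside, z up, x along the length. Pocket with green floor centred at x = -82 mm, blue floor at x = 0, white floor at x = +82 mm.
- candle_red: LED pillar candle, ivory cylinder 56 mm diameter, 80 mm high (a small white flame stands 13 mm above its top), 0.12-0.22 kg, standing upright; a red band round its side and a red disc 42 mm across on its top. Origin: centre of the underside, z up.
- candle_plain: LED pillar candle, ivory cylinder 56 mm diameter, 80 mm high (a small white flame stands 13 mm above its top), 0.12-0.22 kg, standing upright; no band and no coloured disc. Origin: centre of the underside, z up.
- candle_green: LED pillar candle, ivory cylinder 56 mm diameter, 80 mm high (a small white flame stands 13 mm above its top), 0.12-0.22 kg, standing upright; a green band round its side and a green disc 42 mm across on its top. Not part of any kit: stays where it is. Origin: centre of the underside, z up.
- bauble_gold: gold bauble with a white belt, 51 mm across, its widest part (flat over about 18 mm) centred 30 mm above the underside, standing on a round flat foot 34 mm across, 56 mm high plus a small steel cap to 61 mm; about 0.06 kg. Origin: centre of the underside, z up.
- bauble_red: red bauble with a white belt, 51 mm across, its widest part (flat over about 18 mm) centred 30 mm above the underside, standing on a round flat foot 34 mm across, 56 mm high plus a small steel cap to 61 mm; about 0.06 kg. Origin: centre of the underside, z up.
- clip_carton: brown carton of clips with an orange stripe on top and a paper label, 58 mm (its x) by 36 mm (its y) by 48 mm high, 0.09-0.16 kg, standing flat. Origin: centre of the underside, z up.
- mug: blue ceramic mug with a handle, 76 mm across the rim, 80 mm high. Bystander. Origin: centre of the underside, z up.
- glue_bottle: white glue bottle with an orange cap, 42 mm diameter, 100 mm high. Bystander. Origin: centre of the underside, z up.
Mind the look-alikes: they are no part of the job. What is shaped like the candle_green but purple is not meant.

How it is judged:
At the end, for the whole second after the job is handed in: All five things as in the goal, each inside its pocket (along the tray axes candles within 15, baubles 18, carton 24 mm of its centre), underside at most 9 mm over the tray's, upright within 0.12 rad, at rest; green-banded candle, mug and bottle upright within 25 mm of their start (x of candle_red in the frame of slate_tray between -0.056 and -0.026 m and y of candle_red in the frame of slate_tray between -0.015 and 0.015 m and z of candle_red in the frame of slate_tray between -0.002 and 0.009 m and angle between each of candle_red, bauble_gold, candle_plain, clip_carton, bauble_red, candle_green, mug, glue_bottle's own z axis and vertical below 0.12 rad and linear speed of each of candle_red, bauble_gold, candle_plain, clip_carton, bauble_red, candle_green, mug, glue_bottle below 0.03 m/s and angular speed of each of candle_red, bauble_gold, candle_plain, clip_carton, bauble_red below 0.3 rad/s and x of bauble_gold in the frame of slate_tray between 0.023 and 0.059 m and y of bauble_gold in the frame of slate_tray between -0.018 and 0.018 m and z of bauble_gold in the frame of slate_tray between -0.002 and 0.009 m and x of candle_plain in the frame of wood_tray between -0.097 and -0.067 m and y of candle_plain in the frame of wood_tray between -0.015 and 0.015 m and z of candle_plain in the frame of wood_tray between -0.002 and 0.009 m and x of clip_carton in the frame of wood_tray between -0.024 and 0.024 m and y of clip_carton in the frame of wood_tray between -0.024 and 0.024 m and z of clip_carton in the frame of wood_tray between -0.002 and 0.009 m and x of bauble_red in the frame of wood_tray between 0.064 and 0.1 m and y of bauble_red in the frame of wood_tray between -0.018 and 0.018 m and z of bauble_red in the frame of wood_tray between -0.002 and 0.009 m and distance of each of candle_green, mug, glue_bottle from where it was at the start of the episode below 0.025 m); the robot touches nothing.
It fails at once if the green-banded candle is pushed away or tipped over (distance of candle_green from where it was at the start of the episode above 0.025 m or angle between candle_green's own z axis and vertical above 0.4 rad).
It fails at once if the mug is pushed away or tipped over (distance of mug from where it was at the start of the episode above 0.025 m or angle between mug's own z axis and vertical above 0.4 rad).
It fails at once if the glue bottle is pushed away or tipped over (distance of glue_bottle from where it was at the start of the episode above 0.025 m or angle between glue_bottle's own z axis and vertical above 0.4 rad).
It fails at once if a thing of the kits is dropped from more than about 20 mm above its pocket's floor ((height (world z) of candle_red above 0.025 m and linear speed of candle_red above 0.25 m/s and contact force between the fingers and candle_red below 0.05 N) or (height (world z) of bauble_gold above 0.025 m and linear speed of bauble_gold above 0.25 m/s and contact force between the fingers and bauble_gold below 0.05 N) or (height (world z) of candle_plain above 0.025 m and linear speed of candle_plain above 0.25 m/s and contact force between the fingers and candle_plain below 0.05 N) or (height (world z) of clip_carton above 0.025 m and linear speed of clip_carton above 0.25 m/s and contact force between the fingers and clip_carton below 0.05 N) or (height (world z) of bauble_red above 0.025 m and linear speed of bauble_red above 0.25 m/s and contact force between the fingers and bauble_red below 0.05 N)).
It also fails if it takes over 112 s, if anything falls off the work surface, if the arm or the gripper's body presses on something with over 40 N, if the wrist force passes 120 N, or if a joint passes its speed limit or range.

## Working session

There is one attempt and no reset: what is moved stays moved. The work goes in short steps, Python scripts to look and compute and a tool call to move; the robot and the scene stay as the last step left them, time stands still between calls to the robot, and variables do not carry over. Pictures are saved under pics/ and viewed, at most 14 in all, crops included, and the job is handed in when it is done.

Besides the shell and the picture viewer there is one more tool, called after "Call:" by a JSON object that holds its "api" and its "payload", one argument or row to a line. step_arm: Moves the arm, as the interface text tells. Its arguments: {"type":"object","properties":{"moves":{"type":"array","items":{"type":"object","properties":{"rx":{"type":"number"},"ry":{"type":"number"},"rz":{"type":"number"},"dx":{"type":"number"},"dy":{"type":"number"},"dz":{"type":"number"},"gripper":{"type":"number"}}}},"grip_force":{"type":"number"}},"required":["moves"]}

```bash
mkdir -p pics; python3 - <<'E'
from bench import r
import cv2,numpy as np
for n in("top","scene"):
    cv2.imwrite(f"pics/{n}0.png",r.grab_frame(n)); i=r.camera_info(n)
    R=cv2.Rodrigues(np.array(i["rvec"],float))[0]; print(n,np.round(i["mtx"],1).tolist(),np.round(-R.T@np.ravel(i["tvec"]),3),np.round(R,2).tolist())
o=r.get_obs();print({k:np.round(v,3).tolist() for k,v in o.items()},r.tcp_to_tips)
E
```

```text
top [[478.1, 0.0, 319.0], [0.0, 478.1, 242.4], [0.0, 0.0, 1.0]] [0.386 0.01  0.977] [[0.01, -1.0, -0.01], [-0.99, -0.01, -0.16], [0.16, 0.01, -0.99]]
scene [[592.3, 0.0, 315.3], [0.0, 592.3, 235.7], [0.0, 0.0, 1.0]] [ 1.205 -0.43   0.603] [[0.55, 0.83, -0.01], [0.48, -0.33, -0.81], [-0.68, 0.45, -0.59]]
{'clock': 0.1, 'joints': [1.156, 0.478, 0.022, 1.556, -0.012, 1.109, -0.083], 'qvel': [-0.001, -0.001, -0.001, -0.002, 0.001, 0.001, 0.001], 'tau': [0.004, -59.776, 1.614, -28.196, 0.013, 0.005, 0.0], 'tcp_pos': [0.204, -0.643, 0.225], 'orientation': [-3.103, -0.48, 0.001], 'contact_force': [-0.296, 0.215, -0.03], 'moment': [0.001, 0.04, -0.049], 'gripper_force': 0.0, 'grip_width': 0.086} 0.022
```

View pics/top0.png

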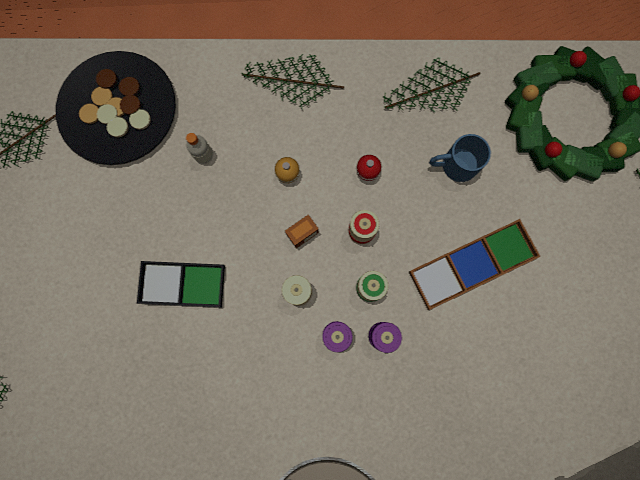

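View pics/scene0.png

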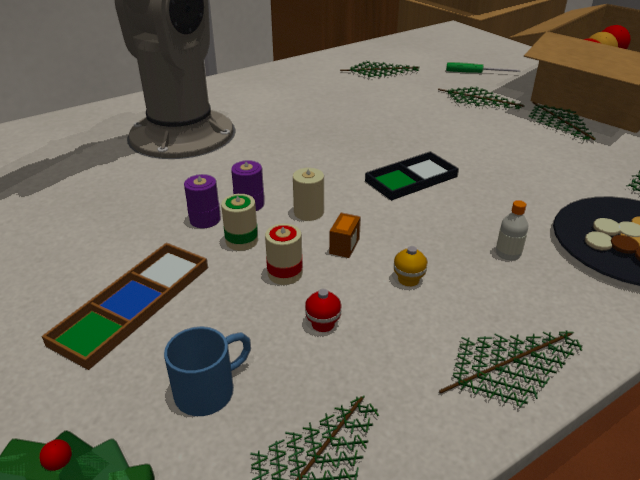

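The top view shows the slate tray at about (181,285) with white on the left and green on the right. The wood tray is at about (474,265), with white, blue and green running up to the right. The three ivory candles are at (364,225) with a red disc, (297,290) plain and (372,287) green. The two purple look-alikes are at (337,336) and (386,337). The baubles are at (287,169) gold and (369,167) red, the carton at (302,231), the mug at (467,158) and the bottle at (199,147). The scene view agrees with this.

```bash
cat > h.py <<'E'
from bench import r
import cv2,numpy as np
from scipy.spatial.transform import Rotation as Ro
def cam(n):
    i=r.camera_info(n); R=cv2.Rodrigues(np.array(i["rvec"],float))[0]; return np.array(i["mtx"]),R,np.ravel(i["tvec"])
def ray(n,p,z):
    K,R,t=cam(n); c=-R.T@t; d=R.T@np.linalg.solve(K,[p[0],p[1],1]); return (c+d*(z-c[2])/d[2])
def blobs(im,lo,hi,roi,amin=40):
    m=cv2.inRange(cv2.cvtColor(im,cv2.COLOR_BGR2HSV),np.array(lo),np.array(hi)); k=np.zeros_like(m); x0,y0,x1,y1=roi; k[y0:y1,x0:x1]=m[y0:y1,x0:x1]
    c=cv2.findContours(k,cv2.RETR_EXTERNAL,cv2.CHAIN_APPROX_NONE)[0]
    return sorted([q for q in c if cv2.contourArea(q)>=amin],key=cv2.contourArea,reverse=True)
def rect(c,z,n="top"):
    w=np.array([ray(n,p,z)[:2] for p in c.reshape(-1,2)]); (cx,cy),(a,b),_=cv2.minAreaRect((w*1000).astype(np.float32))
    bx=cv2.boxPoints(cv2.minAreaRect((w*1000).astype(np.float32))); e=[bx[1]-bx[0],bx[2]-bx[1]]; e=max(e,key=np.linalg.norm)
    return np.round([cx,cy,max(a,b),min(a,b),np.degrees(np.arctan2(e[1],e[0]))%180],1)
E
python3 - <<'E'
from h import *
im=cv2.imread("pics/top0.png"); sc=cv2.imread("pics/scene0.png")
G=([45,80,40],[75,255,255]);B=([100,120,40],[125,255,255]);RED=([0,150,90],[6,255,255])
hs=cv2.cvtColor(im,cv2.COLOR_BGR2HSV)
for nm,p in dict(plain=(297,283),table=(250,330),carton=(302,228),cartonside=(296,242),gold=(283,172),wwhite=(436,281),swhite=(160,285),redd=(355,222),rb=(364,172),wood=(414,285)).items(): print(nm,hs[p[1],p[0]],end=' ')
print()
def go(nm,lohi,roi,z,view=im,n="top"):
    for c in blobs(view,*lohi,roi)[:2]: print(nm,rect(c,z,n),cv2.boundingRect(c),cv2.contourArea(c))
go("s_green",G,(170,250,240,320),.004); go("w_green",G,(470,200,560,290),.004); go("w_blue",B,(430,220,520,310),.004)
wh=([0,0,150],[180,40,255])
go("s_white",wh,(130,250,190,320),.004); go("w_white",wh,(400,240,480,320),.004)
go("c_red",RED,(345,205,385,240),.08); go("c_green",G,(350,265,395,310),.08)
go("b_red",RED,(345,145,400,190),.03); go("b_gold",([10,130,60],[25,255,255]),(265,145,310,190),.03)
go("carton",([5,130,40],[20,255,255]),(275,205,330,255),.048)
cv2.imwrite("pics/crop1.png",cv2.resize(im[140:360,250:510],None,fx=3,fy=2.7,interpolation=cv2.INTER_CUBIC) if 0 else cv2.resize(im[145:345,260:410],None,fx=3,fy=3,interpolation=cv2.INTER_CUBIC))
E
```

```text
plain [ 33  33 153] table [ 19  37 146] carton [ 15 182 147] cartonside [ 12 167 122] gold [ 19 170 138] wwhite [108   8 154] swhite [ 80   5 153] redd [179 214 144] rb [  0 229 106] wood [ 18  43 119] 
s_green [449.6 259.3  75.   75.  178. ] (182, 266, 40, 39) 1265.0
w_green [ 533.8 -368.4   73.9   70.2   25.7] (486, 225, 47, 45) 1166.5
w_blue [ 498.3 -294.6   74.2   70.4   24.9] (450, 241, 47, 47) 1185.0
s_white [452.1 341.4  72.4  68.8 178.1] (143, 265, 37, 37) 1122.0
w_white [ 462.5 -220.6   72.3   70.    25.6] (414, 258, 47, 47) 1157.5
c_green [447.6 -82.   40.   39.4 135.2] (362, 274, 23, 23) 357.0
b_red [695.3 -82.4  44.8  39.2 132.5] (358, 155, 22, 21) 160.5
b_gold [687.6  89.1  49.6  48.6  45. ] (275, 157, 24, 25) 426.0
carton [557.7  56.   57.8  36.2 125.9] (285, 215, 33, 30) 485.0
```

View pics/crop1.png

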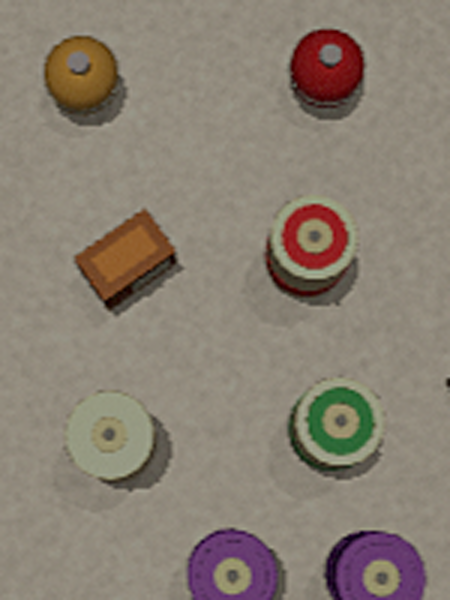

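The crop confirms the look-alikes: the red disc at (364,224) is candle_red, the undecorated ivory top at (297,290) is candle_plain, and the green disc at (372,286) is candle_green. The purple ones are not meant. The tray pitches measure 82.1 and 164 mm and the carton 58x36 mm, which matches the given sizes.

```bash
python3 - <<'E'
from h import *
im=cv2.imread("pics/top0.png"); sc=cv2.imread("pics/scene0.png")
def sh(v): h=cv2.cvtColor(v,cv2.COLOR_BGR2HSV); h[...,0]=(h[...,0].astype(int)+90)%180; return cv2.cvtColor(h,cv2.COLOR_HSV2BGR)
RS=([80,150,60],[97,255,255])
for nm,v,lo,roi,z in [("c_red",sh(im),RS,(345,205,385,238),.08),("b_red",sh(im),RS,(345,145,400,190),.032),("plain",im,([26,20,120],[45,255,255]),(275,265,325,315),.08),
  ("capR",im,([0,0,100],[180,70,255]),(362,157,377,172),.061),("capG",im,([0,0,100],[180,90,255]),(280,159,293,173),.061),
  ("bottlecap",im,([5,150,90],[18,255,255]),(180,125,215,160),.1)]:
    for c in blobs(v,*lo,roi,8)[:2]: print(nm,rect(c,z),cv2.boundingRect(c),cv2.contourArea(c))
RSs=dict(c_red=(sh(sc),RS,(265,222,302,245),.08),b_red=(sh(sc),RS,(300,285,345,335),.032),b_gold=(sc,([14,150,60],[25,255,255]),(385,240,435,290),.032),c_green=(sc,([45,80,40],[75,255,255]),(222,190,256,215),.08))
for nm,(v,lo,roi,z) in RSs.items():
    for c in blobs(v,*lo,roi)[:1]:
        x,y,w,h=cv2.boundingRect(c); print("scene",nm,np.round(ray("scene",(x+w/2-.5,y+h/2-.5),z)*1000,1),w,h)
E
```

```text
c_red [564.9 -66.5  40.1  39.9 107.7] (354, 213, 22, 22) 324.5
b_red [693.5 -79.4  49.1  47.2 179.9] (357, 155, 24, 24) 411.0
plain [437.8  62.   54.1  52.5   1.3] (282, 275, 29, 30) 629.0
capR [692.3 -79.7  12.   10.4  90.4] (367, 160, 7, 6) 27.0
capG [686.4  89.1  12.9  11.6 136.9] (282, 162, 8, 7) 28.5
bottlecap [726.9 269.   18.7  17.8  45.4] (186, 133, 11, 10) 66.0
scene c_red [568.1 -68.2  80. ] 28 16
scene b_red [691.1 -77.5  32. ] 35 27
scene b_gold [683.7  91.1  32. ] 33 25
scene c_green [449.3 -82.7  80. ] 26 14
```

Call:
{"api": "step_arm", "payload": {
  "moves": [
    {"rz":-10.3},
    {"rz":-10.3},
    {"rz":-10.3},
    {"rz":-10.3},
    {"rz":-10.3},
    {"rz":-10.3},
    {"rz":-10.6},
    {"gripper":1},
    {}
  ],
  "grip_force": 40
}}

```text
invalid input at $.moves[0]: expected keys rx, ry, rz, dx, dy, dz, gripper
```

Call:
{"api": "step_arm", "payload": {
  "moves": [
    {"rx":0,"ry":0,"rz":-10.3,"dx":0,"dy":0,"dz":0,"gripper":1},
    {"rx":0,"ry":0,"rz":-10.3,"dx":0,"dy":0,"dz":0,"gripper":1},
    {"rx":0,"ry":0,"rz":-10.3,"dx":0,"dy":0,"dz":0,"gripper":1},
    {"rx":0,"ry":0,"rz":-10.3,"dx":0,"dy":0,"dz":0,"gripper":1},
    {"rx":0,"ry":0,"rz":-10.3,"dx":0,"dy":0,"dz":0,"gripper":1},
    {"rx":0,"ry":0,"rz":-10.3,"dx":0,"dy":0,"dz":0,"gripper":1},
    {"rx":0,"ry":0,"rz":-10.6,"dx":0,"dy":0,"dz":0,"gripper":1},
    {"rx":0,"ry":0,"rz":0,"dx":0,"dy":0,"dz":0,"gripper":1}
  ],
  "grip_force": 40
}}

```text
clock: 1.1
tcp_pos: [0.2036, -0.6432, 0.225]
orientation: [-2.223, -2.218, -0.001]
contact_force: [0.7, 0.8, 0.1]
grip_width: 0.0855
gripper_force: 0.0
```

Call:
{"api": "step_arm", "payload": {
  "moves": [
    {"rx":0,"ry":0,"rz":0,"dx":40,"dy":35,"dz":0,"gripper":1},
    {"rx":0,"ry":0,"rz":0,"dx":40,"dy":35,"dz":0,"gripper":1},
    {"rx":0,"ry":0,"rz":0,"dx":40,"dy":35,"dz":0,"gripper":1},
    {"rx":0,"ry":0,"rz":0,"dx":40,"dy":35,"dz":0,"gripper":1},
    {"rx":0,"ry":0,"rz":0,"dx":40,"dy":35,"dz":0,"gripper":1},
    {"rx":0,"ry":0,"rz":0,"dx":40,"dy":35,"dz":0,"gripper":1},
    {"rx":0,"ry":0,"rz":0,"dx":40,"dy":35,"dz":0,"gripper":1},
    {"rx":0,"ry":0,"rz":0,"dx":40,"dy":35,"dz":0,"gripper":1},
    {"rx":0,"ry":0,"rz":0,"dx":40,"dy":35,"dz":0,"gripper":1},
    {"rx":0,"ry":0,"rz":0,"dx":40,"dy":35,"dz":0,"gripper":1},
    {"rx":0,"ry":0,"rz":0,"dx":40,"dy":35,"dz":0,"gripper":1},
    {"rx":0,"ry":0,"rz":0,"dx":40,"dy":35,"dz":0,"gripper":1},
    {"rx":0,"ry":0,"rz":0,"dx":40,"dy":35,"dz":0,"gripper":1},
    {"rx":0,"ry":0,"rz":0,"dx":44,"dy":33,"dz":0,"gripper":1},
    {"rx":0,"ry":0,"rz":0,"dx":0,"dy":0,"dz":0,"gripper":1},
    {"rx":0,"ry":0,"rz":0,"dx":0,"dy":0,"dz":0,"gripper":1}
  ]
}}

```text
clock: 3.1
tcp_pos: [0.6917, -0.0801, 0.225]
orientation: [-2.224, -2.218, 0.002]
contact_force: [-0.4, -0.8, 0.7]
grip_width: 0.0856
gripper_force: 0.0
```

Call:
{"api": "step_arm", "payload": {
  "moves": [
    {"rx":0,"ry":0,"rz":0,"dx":0,"dy":0,"dz":50,"gripper":1},
    {"rx":0,"ry":0,"rz":0,"dx":0,"dy":0,"dz":50,"gripper":1},
    {"rx":0,"ry":0,"rz":0,"dx":0,"dy":0,"dz":50,"gripper":1},
    {"rx":0,"ry":0,"rz":0,"dx":0,"dy":0,"dz":25,"gripper":1},
    {"rx":0,"ry":0,"rz":0,"dx":0,"dy":0,"dz":9,"gripper":1},
    {"rx":0,"ry":0,"rz":0,"dx":0,"dy":0,"dz":0,"gripper":-1},
    {"rx":0,"ry":0,"rz":0,"dx":0,"dy":0,"dz":0,"gripper":-1},
    {"rx":0,"ry":0,"rz":0,"dx":0,"dy":0,"dz":0,"gripper":-1},
    {"rx":0,"ry":0,"rz":0,"dx":0,"dy":0,"dz":0,"gripper":-1},
    {"rx":0,"ry":0,"rz":0,"dx":0,"dy":0,"dz":0,"gripper":-1},
    {"rx":0,"ry":0,"rz":0,"dx":0,"dy":0,"dz":0,"gripper":-1}
  ],
  "grip_force": 40
}}

```text
clock: 4.47
tcp_pos: [0.6977, -0.0786, 0.0499]
orientation: [2.216, 2.215, 0.013]
contact_force: [-5.4, 0.9, 34.9]
grip_width: -0.0003
gripper_force: 16.9
```

```bash
python3 - <<'E'
from h import *
s=r.grab_frame("scene");t=r.grab_frame("top")
a=cv2.resize(s[150:390,220:460],(400,400)); b=cv2.resize(t[80:240,290:450],(400,400)); cv2.imwrite("pics/p2.png",np.hstack([a,b]))
E
```

```text
(no output)
```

View pics/p2.png

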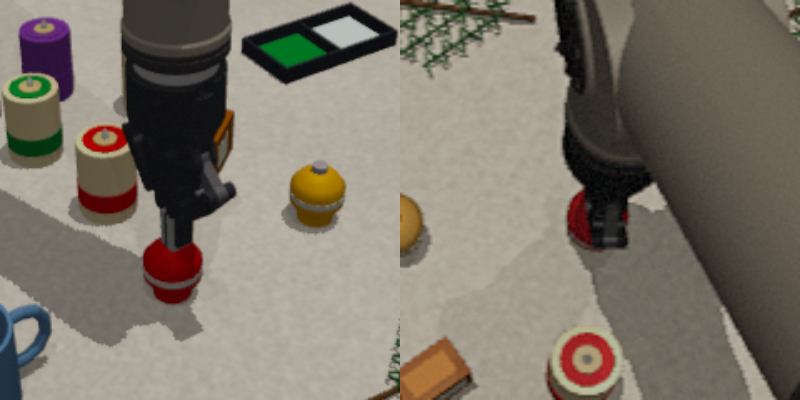

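The fingers have shut on the upper part of the red bauble, which still stands at its place, with tips near (178,248) in the left crop. I'll compare where the tip projects with where the fingers appear.

```bash
python3 - <<'E'
from h import *
o=r.get_obs(); p=np.array(o["tcp_pos"]); print(p,r.tcp_to_tips,o["contact_force"],o["gripper_force"])
s=r.grab_frame("scene"); cv2.imwrite("pics/s3.png",s)
K,R,t=cam("scene"); print("crop origin 180,200 x4")
c=cv2.resize(s[220:340,250:390],None,fx=5,fy=5,interpolation=cv2.INTER_CUBIC)
for nm,q,col in [("tcp",p,(255,0,0)),("tip",p-[0,0,.022],(0,255,0)),("obj30",[.692,-.079,.03],(255,255,0)),("obj61",[.692,-.079,.061],(0,255,255))]:
    u=cv2.projectPoints(np.array([q]),cv2.Rodrigues(R)[0],t,K,None)[0].ravel(); print(nm,u.round(1)); cv2.circle(c,tuple(int(v) for v in ((u-[250,220])*5)),4,col,-1)
cv2.imwrite("pics/p3.png",c)
E
```

```text
[ 0.69768746 -0.07852593  0.04992931] 0.022 [-5.70323923  1.38722136 33.56849553] 16.882278716843757
crop origin 180,200 x4
tcp [325.1 298.4]
tip [325. 310.]
obj30 [322.5 306.8]
obj61 [322.5 290.2]
```

View pics/p3.png

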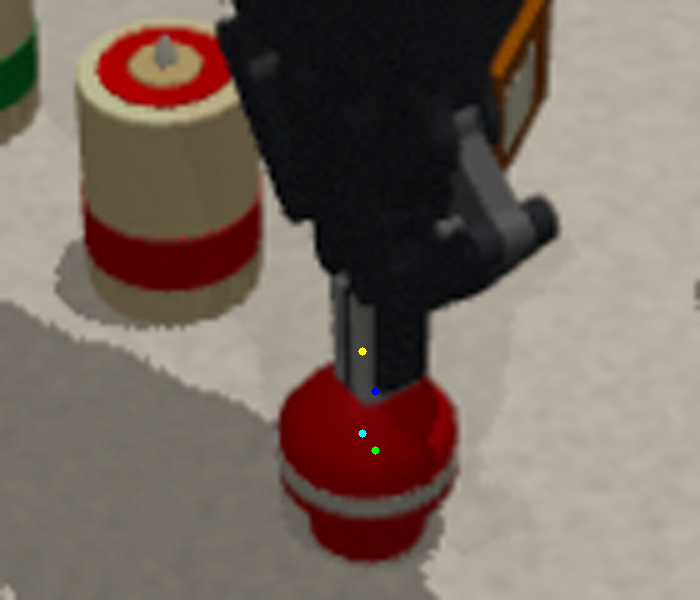

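The closed fingers end at crop (370,403), roughly TCP height rather than 22 mm below it, and they stand on top of the bauble. I'll lift off and check tip against TCP in free air, shut and open.

Call:
{"api": "step_arm", "payload": {
  "moves": [
    {"rx":0,"ry":0,"rz":0,"dx":0,"dy":0,"dz":-30,"gripper":-1},
    {"rx":0,"ry":0,"rz":0,"dx":0,"dy":0,"dz":-50,"gripper":-1},
    {"rx":0,"ry":0,"rz":0,"dx":0,"dy":0,"dz":-50,"gripper":-1},
    {"rx":0,"ry":0,"rz":0,"dx":0,"dy":0,"dz":0,"gripper":-1},
    {"rx":0,"ry":0,"rz":0,"dx":0,"dy":0,"dz":0,"gripper":-1}
  ]
}}

```text
clock: 5.25
tcp_pos: [0.6919, -0.0798, 0.1719]
orientation: [2.221, 2.221, 0.0]
contact_force: [0.2, -0.5, 0.2]
grip_width: 0.0001
gripper_force: 0.0
```

```bash
cat >> h.py <<'E'
def proj(n,q):
    K,R,t=cam(n); return cv2.projectPoints(np.array([q],float),cv2.Rodrigues(R)[0],t,K,None)[0].ravel()
def mark(n,qs,roi,f):
    s=r.grab_frame(n); x0,y0,x1,y1=roi; c=cv2.resize(s[y0:y1,x0:x1],None,fx=f,fy=f,interpolation=cv2.INTER_CUBIC)
    for q,col in zip(qs,[(255,0,0),(0,255,0),(0,255,255)]): cv2.circle(c,tuple(int(v) for v in ((proj(n,q)-[x0,y0])*f)),3,col,-1)
    return c
E
python3 - <<'E'
from h import *
p=np.array(r.get_obs()["tcp_pos"]); np.save("a.npy",mark("scene",[p,p-[0,0,.022]],(250,140,390,320),3))
E
```

Call:
{"api": "step_arm", "payload": {
  "moves": [
    {"rx":0,"ry":0,"rz":0,"dx":0,"dy":0,"dz":0,"gripper":1},
    {"rx":0,"ry":0,"rz":0,"dx":0,"dy":0,"dz":0,"gripper":1},
    {"rx":0,"ry":0,"rz":0,"dx":0,"dy":0,"dz":0,"gripper":1},
    {"rx":0,"ry":0,"rz":0,"dx":0,"dy":0,"dz":0,"gripper":1},
    {"rx":0,"ry":0,"rz":0,"dx":0,"dy":0,"dz":0,"gripper":1}
  ]
}}

```text
clock: 5.92
tcp_pos: [0.6921, -0.0797, 0.1716]
orientation: [2.222, 2.221, 0.0]
contact_force: [-0.6, -0.9, -0.3]
grip_width: 0.0849
gripper_force: 0.0
```

```bash
python3 - <<'E'
from h import *
p=np.array(r.get_obs()["tcp_pos"]); print(p); b=mark("scene",[p,p-[0,0,.022]],(240,140,370,320),3)
cv2.imwrite("pics/p4.png",np.hstack([np.load("a.npy"),b[:, :380]]))
E
```

```text
[ 0.69212499 -0.07967223  0.17160052]
```

View pics/p4.png

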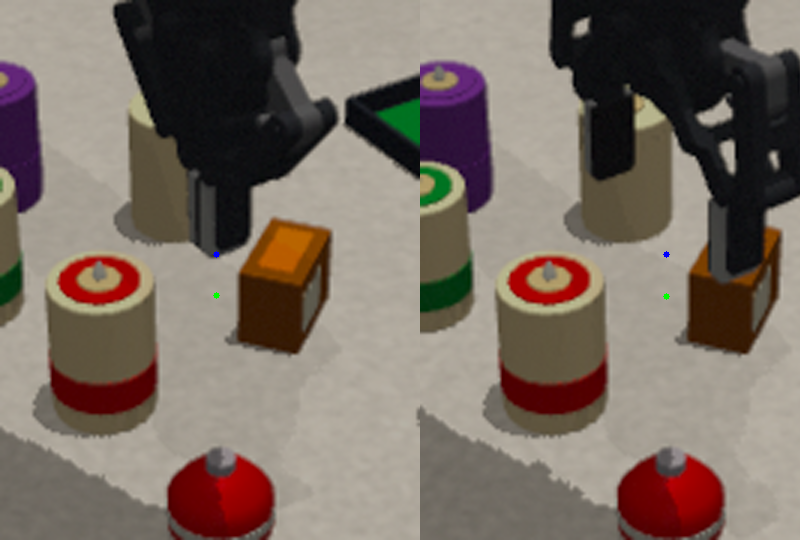

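The picture shows that, shut, the tips end at (222,250), about at the TCP (216,254). Open, their midpoint (673,227) is some 13 mm behind the TCP. So the true tips stand about 22–26 mm farther back than stated. A gentle touch on bare table will give the exact offset.

Call:
{"api": "step_arm", "payload": {
  "moves": [
    {"rx":0,"ry":0,"rz":0,"dx":-30,"dy":0,"dz":0,"gripper":-1},
    {"rx":0,"ry":0,"rz":0,"dx":-30,"dy":0,"dz":0,"gripper":-1},
    {"rx":0,"ry":0,"rz":0,"dx":0,"dy":0,"dz":50,"gripper":-1},
    {"rx":0,"ry":0,"rz":0,"dx":0,"dy":0,"dz":50,"gripper":-1},
    {"rx":0,"ry":0,"rz":0,"dx":0,"dy":0,"dz":40,"gripper":-1},
    {"rx":0,"ry":0,"rz":0,"dx":0,"dy":0,"dz":25,"gripper":-1},
    {"rx":0,"ry":0,"rz":0,"dx":0,"dy":0,"dz":7,"gripper":-1},
    {"rx":0,"ry":0,"rz":0,"dx":0,"dy":0,"dz":5,"gripper":-1},
    {"rx":0,"ry":0,"rz":0,"dx":0,"dy":0,"dz":0,"gripper":-1}
  ]
}}

```text
clock: 7.1
tcp_pos: [0.693, -0.1398, -0.0042]
orientation: [2.221, 2.22, 0.002]
contact_force: [-1.1, -0.6, -0.9]
grip_width: -0.0002
gripper_force: 0.0
```

Call:
{"api": "step_arm", "payload": {
  "moves": [
    {"rx":0,"ry":0,"rz":0,"dx":0,"dy":0,"dz":4,"gripper":-1},
    {"rx":0,"ry":0,"rz":0,"dx":0,"dy":0,"dz":3,"gripper":-1},
    {"rx":0,"ry":0,"rz":0,"dx":0,"dy":0,"dz":0,"gripper":-1}
  ]
}}

```text
clock: 7.48
tcp_pos: [0.6937, -0.1399, -0.0057]
orientation: [2.22, 2.218, 0.001]
contact_force: [-14.6, 2.0, 37.2]
grip_width: -0.0004
gripper_force: 18.3
```

Call:
{"api": "step_arm", "payload": {
  "moves": [
    {"rx":0,"ry":0,"rz":0,"dx":0,"dy":0,"dz":-12,"gripper":-1},
    {"rx":0,"ry":0,"rz":0,"dx":0,"dy":0,"dz":-50,"gripper":1},
    {"rx":0,"ry":0,"rz":0,"dx":0,"dy":0,"dz":-60,"gripper":1},
    {"rx":0,"ry":0,"rz":0,"dx":30,"dy":0,"dz":0,"gripper":1},
    {"rx":0,"ry":0,"rz":0,"dx":30,"dy":0,"dz":0,"gripper":1},
    {"rx":0,"ry":0,"rz":0,"dx":0,"dy":0,"dz":0,"gripper":1},
    {"rx":0,"ry":0,"rz":0,"dx":0,"dy":0,"dz":30,"gripper":1},
    {"rx":0,"ry":0,"rz":0,"dx":0,"dy":0,"dz":40,"gripper":1},
    {"rx":0,"ry":0,"rz":0,"dx":0,"dy":0,"dz":25,"gripper":1},
    {"rx":0,"ry":0,"rz":0,"dx":0,"dy":0,"dz":6,"gripper":1},
    {"rx":0,"ry":0,"rz":0,"dx":0,"dy":0,"dz":0,"gripper":-1},
    {"rx":0,"ry":0,"rz":0,"dx":0,"dy":0,"dz":0,"gripper":-1},
    {"rx":0,"ry":0,"rz":0,"dx":0,"dy":0,"dz":0,"gripper":-1},
    {"rx":0,"ry":0,"rz":0,"dx":0,"dy":0,"dz":0,"gripper":-1}
  ],
  "grip_force": 40
}}

```text
clock: 9.22
tcp_pos: [0.6934, -0.0799, 0.0105]
orientation: [2.22, 2.219, 0.003]
contact_force: [-0.1, -0.0, 6.2]
grip_width: 0.0496
gripper_force: 42.0
```

Call:
{"api": "step_arm", "payload": {
  "moves": [
    {"rx":0,"ry":0,"rz":0,"dx":0,"dy":0,"dz":-20,"gripper":-1},
    {"rx":0,"ry":0,"rz":0,"dx":0,"dy":0,"dz":-45,"gripper":-1},
    {"rx":0,"ry":0,"rz":0,"dx":0,"dy":0,"dz":-45,"gripper":-1},
    {"rx":0,"ry":0,"rz":0,"dx":-28,"dy":-46,"dz":0,"gripper":-1},
    {"rx":0,"ry":0,"rz":0,"dx":-28,"dy":-46,"dz":0,"gripper":-1},
    {"rx":0,"ry":0,"rz":0,"dx":-28,"dy":-46,"dz":0,"gripper":-1},
    {"rx":0,"ry":0,"rz":0,"dx":-28,"dy":-46,"dz":0,"gripper":-1},
    {"rx":0,"ry":0,"rz":0,"dx":-26,"dy":-46,"dz":0,"gripper":-1},
    {"rx":0,"ry":0,"rz":0,"dx":0,"dy":0,"dz":0,"gripper":-1},
    {"rx":0,"ry":0,"rz":0,"dx":0,"dy":0,"dz":0,"gripper":-1}
  ]
}}

```text
clock: 10.48
tcp_pos: [0.4629, -0.2176, 0.1198]
orientation: [2.221, 2.22, 0.001]
contact_force: [0.4, 0.9, -0.0]
grip_width: 0.0493
gripper_force: 41.8
```

```bash
python3 - <<'E'
from h import *
p=np.array(r.get_obs()["tcp_pos"]); print(p); cv2.imwrite("pics/p5.png",mark("scene",[p,[.462,-.219,.004]],(40,150,300,350),3))
E
```

```text
[ 0.46288214 -0.21757342  0.11977336]
```

View pics/p5.png

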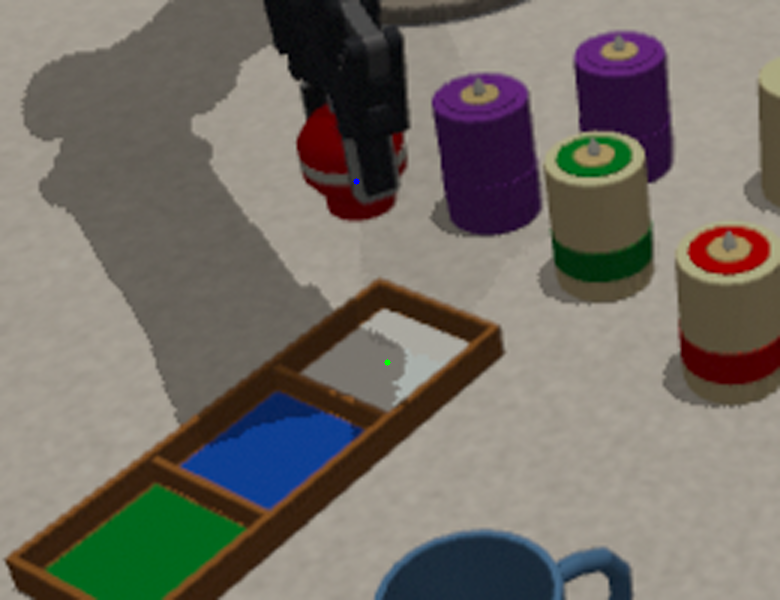

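Call:
{"api": "step_arm", "payload": {
  "moves": [
    {"rx":0,"ry":0,"rz":0,"dx":0,"dy":0,"dz":40,"gripper":-1},
    {"rx":0,"ry":0,"rz":0,"dx":0,"dy":0,"dz":40,"gripper":-1},
    {"rx":0,"ry":0,"rz":0,"dx":0,"dy":0,"dz":16,"gripper":-1},
    {"rx":0,"ry":0,"rz":0,"dx":0,"dy":0,"dz":5,"gripper":-1},
    {"rx":0,"ry":0,"rz":0,"dx":0,"dy":0,"dz":3,"gripper":-1},
    {"rx":0,"ry":0,"rz":0,"dx":0,"dy":0,"dz":0,"gripper":-1},
    {"rx":0,"ry":0,"rz":0,"dx":0,"dy":0,"dz":0,"gripper":-1}
  ]
}}

```text
clock: 11.4
tcp_pos: [0.4626, -0.2179, 0.0154]
orientation: [2.221, 2.22, 0.001]
contact_force: [0.3, -0.7, -1.0]
grip_width: 0.0493
gripper_force: 41.7
```

Call:
{"api": "step_arm", "payload": {
  "moves": [
    {"rx":0,"ry":0,"rz":0,"dx":0,"dy":0,"dz":1.5,"gripper":-1},
    {"rx":0,"ry":0,"rz":0,"dx":0,"dy":0,"dz":0,"gripper":-1},
    {"rx":0,"ry":0,"rz":0,"dx":0,"dy":0,"dz":0,"gripper":0.25},
    {"rx":0,"ry":0,"rz":0,"dx":0,"dy":0,"dz":0,"gripper":0.5},
    {"rx":0,"ry":0,"rz":0,"dx":0,"dy":0,"dz":0,"gripper":0.5},
    {"rx":0,"ry":0,"rz":0,"dx":0,"dy":0,"dz":0,"gripper":0.5},
    {"rx":0,"ry":0,"rz":0,"dx":0,"dy":0,"dz":-15,"gripper":0.6},
    {"rx":0,"ry":0,"rz":0,"dx":0,"dy":0,"dz":-50,"gripper":1},
    {"rx":0,"ry":0,"rz":0,"dx":0,"dy":0,"dz":-50,"gripper":1},
    {"rx":0,"ry":0,"rz":0,"dx":0,"dy":0,"dz":0,"gripper":1},
    {"rx":0,"ry":0,"rz":0,"dx":0,"dy":0,"dz":0,"gripper":1}
  ]
}}

```text
clock: 12.78
tcp_pos: [0.4618, -0.2177, 0.1285]
orientation: [2.222, 2.22, -0.0]
contact_force: [0.6, 1.1, -0.4]
grip_width: 0.0858
gripper_force: 0.0
```

```bash
python3 - <<'E'
from h import *
s=r.grab_frame("scene")
print(np.round(r.get_obs()["tcp_pos"],4)); cv2.imwrite("pics/p6.png",mark("scene",[[.462,-.219,.004],[.462,-.219,.065]],(40,150,300,350),3))
E
```

```text
[ 0.4613 -0.2175  0.1277]
```

View pics/p6.png

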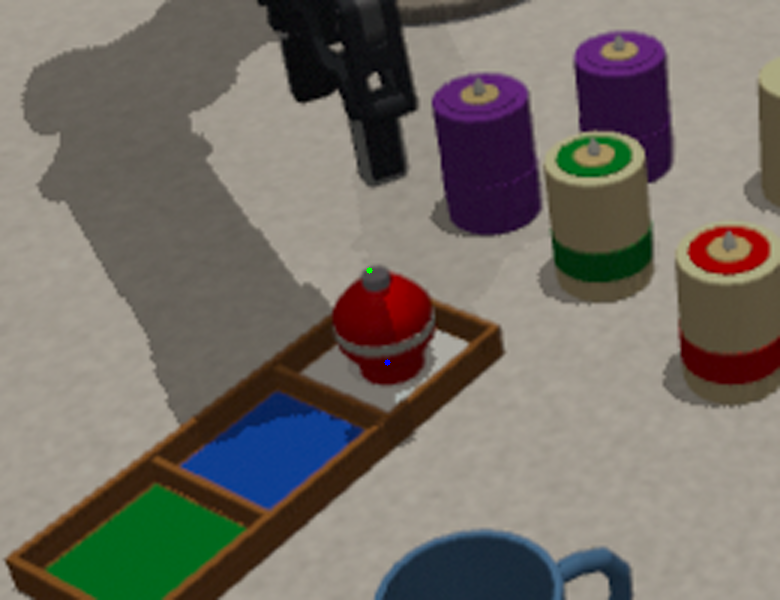

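The red bauble stands upright in the white pocket at (380,330) in the crop. Next is the plain candle.

Call:
{"api": "step_arm", "payload": {
  "moves": [
    {"rx":0,"ry":0,"rz":0,"dx":56,"dy":-5,"dz":0,"gripper":1},
    {"rx":0,"ry":0,"rz":0,"dx":56,"dy":-5,"dz":0,"gripper":1},
    {"rx":0,"ry":0,"rz":0,"dx":56,"dy":-5,"dz":0,"gripper":1},
    {"rx":0,"ry":0,"rz":0,"dx":56,"dy":-5,"dz":0,"gripper":1},
    {"rx":0,"ry":0,"rz":0,"dx":56,"dy":-4,"dz":0,"gripper":1},
    {"rx":0,"ry":0,"rz":0,"dx":0,"dy":0,"dz":0,"gripper":1},
    {"rx":0,"ry":0,"rz":0,"dx":0,"dy":0,"dz":0,"gripper":1}
  ],
  "grip_force": 60
}}

```text
clock: 13.75
tcp_pos: [0.4375, 0.0619, 0.1273]
orientation: [-2.221, -2.221, 0.003]
contact_force: [0.0, -0.8, -1.0]
grip_width: 0.0853
gripper_force: 0.0
```

Call:
{"api": "step_arm", "payload": {
  "moves": [
    {"rx":0,"ry":0,"rz":0,"dx":0,"dy":0,"dz":35,"gripper":1},
    {"rx":0,"ry":0,"rz":0,"dx":0,"dy":0,"dz":35,"gripper":1},
    {"rx":0,"ry":0,"rz":0,"dx":0,"dy":0,"dz":25,"gripper":1},
    {"rx":0,"ry":0,"rz":0,"dx":0,"dy":0,"dz":9,"gripper":1},
    {"rx":0,"ry":0,"rz":0,"dx":0,"dy":0,"dz":0,"gripper":-1},
    {"rx":0,"ry":0,"rz":0,"dx":0,"dy":0,"dz":0,"gripper":-1},
    {"rx":0,"ry":0,"rz":0,"dx":0,"dy":0,"dz":0,"gripper":-1},
    {"rx":0,"ry":0,"rz":0,"dx":0,"dy":0,"dz":0,"gripper":-1}
  ],
  "grip_force": 60
}}

```text
clock: 14.75
tcp_pos: [0.4389, 0.0622, 0.025]
orientation: [2.221, 2.219, 0.002]
contact_force: [0.1, -1.9, 8.2]
grip_width: 0.055
gripper_force: 63.5
```

Call:
{"api": "step_arm", "payload": {
  "moves": [
    {"rx":0,"ry":0,"rz":0,"dx":0,"dy":0,"dz":-20,"gripper":-1},
    {"rx":0,"ry":0,"rz":0,"dx":0,"dy":0,"dz":-40,"gripper":-1},
    {"rx":0,"ry":0,"rz":0,"dx":0,"dy":0,"dz":-40,"gripper":-1},
    {"rx":0,"ry":0,"rz":0,"dx":0,"dy":0,"dz":-30,"gripper":-1},
    {"rx":0,"ry":0,"rz":0,"dx":0,"dy":0,"dz":0,"gripper":-1},
    {"rx":0,"ry":0,"rz":0,"dx":-53,"dy":12,"dz":0,"gripper":-1},
    {"rx":0,"ry":0,"rz":0,"dx":-53,"dy":12,"dz":0,"gripper":-1},
    {"rx":0,"ry":0,"rz":0,"dx":-53,"dy":12,"dz":0,"gripper":-1},
    {"rx":0,"ry":0,"rz":0,"dx":-53,"dy":12,"dz":0,"gripper":-1},
    {"rx":0,"ry":0,"rz":0,"dx":-53,"dy":12,"dz":0,"gripper":-1},
    {"rx":0,"ry":0,"rz":0,"dx":-53,"dy":12,"dz":0,"gripper":-1},
    {"rx":0,"ry":0,"rz":0,"dx":-53,"dy":12,"dz":0,"gripper":-1},
    {"rx":0,"ry":0,"rz":0,"dx":-56,"dy":11,"dz":0,"gripper":-1},
    {"rx":0,"ry":0,"rz":0,"dx":0,"dy":0,"dz":0,"gripper":-1},
    {"rx":0,"ry":0,"rz":0,"dx":0,"dy":0,"dz":0,"gripper":-1}
  ]
}}

```text
clock: 16.62
tcp_pos: [0.5322, -0.3637, 0.1523]
orientation: [-2.22, -2.219, 0.0]
contact_force: [-0.4, 0.7, -1.7]
grip_width: 0.0547
gripper_force: 63.9
```

Call:
{"api": "step_arm", "payload": {
  "moves": [
    {"rx":0,"ry":0,"rz":0,"dx":0,"dy":0,"dz":40,"gripper":-1},
    {"rx":0,"ry":0,"rz":0,"dx":0,"dy":0,"dz":40,"gripper":-1},
    {"rx":0,"ry":0,"rz":0,"dx":0,"dy":0,"dz":30,"gripper":-1},
    {"rx":0,"ry":0,"rz":0,"dx":0,"dy":0,"dz":8,"gripper":-1},
    {"rx":0,"ry":0,"rz":0,"dx":0,"dy":0,"dz":3,"gripper":-1},
    {"rx":0,"ry":0,"rz":0,"dx":0,"dy":0,"dz":2,"gripper":-1},
    {"rx":0,"ry":0,"rz":0,"dx":0,"dy":0,"dz":0,"gripper":-1}
  ]
}}

```text
clock: 17.5
tcp_pos: [0.5336, -0.3649, 0.0321]
orientation: [2.221, 2.22, 0.0]
contact_force: [0.1, 0.6, -1.6]
grip_width: 0.0553
gripper_force: 63.9
```

Call:
{"api": "step_arm", "payload": {
  "moves": [
    {"rx":0,"ry":0,"rz":0,"dx":0,"dy":0,"dz":2,"gripper":-1},
    {"rx":0,"ry":0,"rz":0,"dx":0,"dy":0,"dz":0,"gripper":-1},
    {"rx":0,"ry":0,"rz":0,"dx":0,"dy":0,"dz":0,"gripper":-1}
  ]
}}

```text
clock: 17.88
tcp_pos: [0.533, -0.3647, 0.0292]
orientation: [2.222, 2.221, 0.0]
contact_force: [0.5, 0.2, -1.3]
grip_width: 0.0549
gripper_force: 63.9
```

Within about 1 mm of the floor. I'll go 1.5 mm further, open, retreat to z≈0.15 and move on toward the carton.

Call:
{"api": "step_arm", "payload": {
  "moves": [
    {"rx":0,"ry":0,"rz":0,"dx":0,"dy":0,"dz":1.5,"gripper":-1},
    {"rx":0,"ry":0,"rz":0,"dx":0,"dy":0,"dz":0,"gripper":-1},
    {"rx":0,"ry":0,"rz":0,"dx":0,"dy":0,"dz":0,"gripper":0.35},
    {"rx":0,"ry":0,"rz":0,"dx":0,"dy":0,"dz":0,"gripper":0.65},
    {"rx":0,"ry":0,"rz":0,"dx":0,"dy":0,"dz":0,"gripper":0.65},
    {"rx":0,"ry":0,"rz":0,"dx":0,"dy":0,"dz":0,"gripper":0.65},
    {"rx":0,"ry":0,"rz":0,"dx":0,"dy":0,"dz":-20,"gripper":0.65},
    {"rx":0,"ry":0,"rz":0,"dx":0,"dy":0,"dz":-50,"gripper":0.8},
    {"rx":0,"ry":0,"rz":0,"dx":0,"dy":0,"dz":-50,"gripper":1},
    {"rx":0,"ry":0,"rz":0,"dx":0,"dy":0,"dz":0,"gripper":1},
    {"rx":0,"ry":0,"rz":0,"dx":0,"dy":0,"dz":0,"gripper":1}
  ]
}}

```text
clock: 19.25
tcp_pos: [0.5328, -0.3647, 0.1483]
orientation: [2.221, 2.22, -0.0]
contact_force: [-0.7, -0.0, 0.1]
grip_width: 0.0854
gripper_force: 0.0
```

```bash
python3 - <<'E'
from h import *
cv2.imwrite("pics/p7.png",mark("scene",[[.533,-.365,.004],[.533,-.365,.097]],(0,160,340,380),2.2))
E
```

```text
(no output)
```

View pics/p7.png

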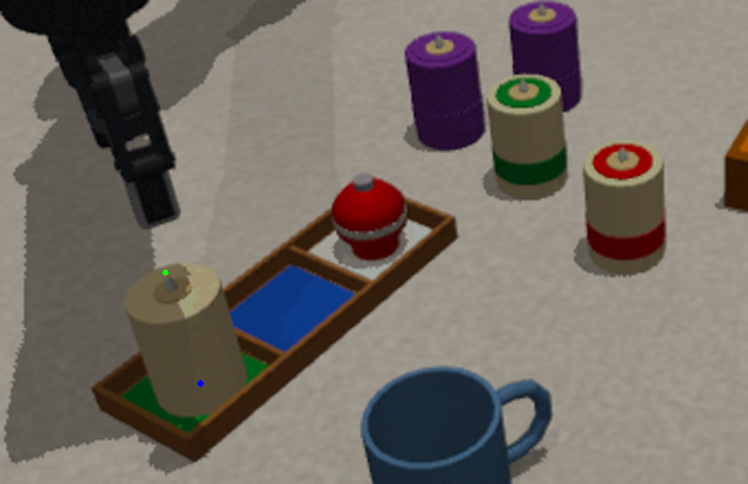

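The plain candle stands upright in the green pocket at (185,340) in the crop. Next is the carton.

Call:
{"api": "step_arm", "payload": {
  "moves": [
    {"rx":0,"ry":0,"rz":0,"dx":53,"dy":3,"dz":0,"gripper":1},
    {"rx":0,"ry":0,"rz":0,"dx":53,"dy":3,"dz":0,"gripper":1},
    {"rx":0,"ry":0,"rz":0,"dx":53,"dy":3,"dz":0,"gripper":1},
    {"rx":0,"ry":0,"rz":0,"dx":53,"dy":3,"dz":0,"gripper":1},
    {"rx":0,"ry":0,"rz":0,"dx":53,"dy":3,"dz":0,"gripper":1},
    {"rx":0,"ry":0,"rz":0,"dx":53,"dy":3,"dz":0,"gripper":1},
    {"rx":0,"ry":0,"rz":0,"dx":53,"dy":3,"dz":0,"gripper":1},
    {"rx":0,"ry":0,"rz":0,"dx":50,"dy":4,"dz":0,"gripper":1},
    {"rx":0,"ry":0,"rz":-9,"dx":0,"dy":0,"dz":0,"gripper":1},
    {"rx":0,"ry":0,"rz":-9,"dx":0,"dy":0,"dz":0,"gripper":1},
    {"rx":0,"ry":0,"rz":-9,"dx":0,"dy":0,"dz":0,"gripper":1},
    {"rx":0,"ry":0,"rz":-9,"dx":0,"dy":0,"dz":0,"gripper":1},
    {"rx":0,"ry":0,"rz":0,"dx":0,"dy":0,"dz":0,"gripper":1},
    {"rx":0,"ry":0,"rz":0,"dx":0,"dy":0,"dz":0,"gripper":1}
  ]
}}

```text
clock: 21.05
tcp_pos: [0.5577, 0.0562, 0.1469]
orientation: [-1.431, -2.796, 0.001]
contact_force: [0.3, 0.1, -0.0]
grip_width: 0.0851
gripper_force: 0.0
```

Call:
{"api": "step_arm", "payload": {
  "moves": [
    {"rx":0,"ry":0,"rz":0,"dx":0,"dy":0,"dz":45,"gripper":1},
    {"rx":0,"ry":0,"rz":0,"dx":0,"dy":0,"dz":45,"gripper":1},
    {"rx":0,"ry":0,"rz":0,"dx":0,"dy":0,"dz":35,"gripper":1},
    {"rx":0,"ry":0,"rz":0,"dx":0,"dy":0,"dz":10,"gripper":1},
    {"rx":0,"ry":0,"rz":0,"dx":0,"dy":0,"dz":0,"gripper":-1},
    {"rx":0,"ry":0,"rz":0,"dx":0,"dy":0,"dz":0,"gripper":-1},
    {"rx":0,"ry":0,"rz":0,"dx":0,"dy":0,"dz":0,"gripper":-1},
    {"rx":0,"ry":0,"rz":0,"dx":0,"dy":0,"dz":0,"gripper":-1},
    {"rx":0,"ry":0,"rz":0,"dx":0,"dy":0,"dz":0,"gripper":-1}
  ],
  "grip_force": 50
}}

```text
clock: 22.18
tcp_pos: [0.5594, 0.0566, 0.0142]
orientation: [1.426, 2.796, 0.002]
contact_force: [-0.6, -0.8, 6.9]
grip_width: 0.0351
gripper_force: 51.3
```

Call:
{"api": "step_arm", "payload": {
  "moves": [
    {"rx":0,"ry":0,"rz":0,"dx":0,"dy":0,"dz":-20,"gripper":-1},
    {"rx":0,"ry":0,"rz":0,"dx":0,"dy":0,"dz":-45,"gripper":-1},
    {"rx":0,"ry":0,"rz":0,"dx":0,"dy":0,"dz":-45,"gripper":-1},
    {"rx":0,"ry":0,"rz":0,"dx":0,"dy":0,"dz":-25,"gripper":-1},
    {"rx":0,"ry":0,"rz":10,"dx":0,"dy":0,"dz":0,"gripper":-1},
    {"rx":0,"ry":0,"rz":0,"dx":-41,"dy":-29,"dz":0,"gripper":-1},
    {"rx":0,"ry":0,"rz":0,"dx":-41,"dy":-29,"dz":0,"gripper":-1},
    {"rx":0,"ry":0,"rz":0,"dx":-41,"dy":-29,"dz":0,"gripper":-1},
    {"rx":0,"ry":0,"rz":0,"dx":-41,"dy":-29,"dz":0,"gripper":-1},
    {"rx":0,"ry":0,"rz":0,"dx":-41,"dy":-29,"dz":0,"gripper":-1},
    {"rx":0,"ry":0,"rz":0,"dx":-41,"dy":-29,"dz":0,"gripper":-1},
    {"rx":0,"ry":0,"rz":0,"dx":-41,"dy":-32,"dz":0,"gripper":-1},
    {"rx":0,"ry":0,"rz":0,"dx":0,"dy":0,"dz":0,"gripper":-1},
    {"rx":0,"ry":0,"rz":0,"dx":0,"dy":0,"dz":0,"gripper":-1}
  ]
}}

```text
clock: 23.92
tcp_pos: [0.4986, -0.2914, 0.1484]
orientation: [1.665, 2.663, 0.001]
contact_force: [1.0, 1.1, -1.1]
grip_width: 0.0352
gripper_force: 50.4
```

Call:
{"api": "step_arm", "payload": {
  "moves": [
    {"rx":0,"ry":0,"rz":0,"dx":0,"dy":0,"dz":45,"gripper":-1},
    {"rx":0,"ry":0,"rz":0,"dx":0,"dy":0,"dz":45,"gripper":-1},
    {"rx":0,"ry":0,"rz":0,"dx":0,"dy":0,"dz":25,"gripper":-1},
    {"rx":0,"ry":0,"rz":0,"dx":0,"dy":0,"dz":8,"gripper":-1},
    {"rx":0,"ry":0,"rz":0,"dx":0,"dy":0,"dz":4,"gripper":-1},
    {"rx":0,"ry":0,"rz":0,"dx":0,"dy":0,"dz":2,"gripper":-1},
    {"rx":0,"ry":0,"rz":0,"dx":0,"dy":0,"dz":0,"gripper":-1},
    {"rx":0,"ry":0,"rz":0,"dx":0,"dy":0,"dz":0,"gripper":-1}
  ]
}}

```text
clock: 24.92
tcp_pos: [0.4991, -0.2921, 0.0193]
orientation: [1.665, 2.663, 0.0]
contact_force: [0.5, 0.3, -1.0]
grip_width: 0.0354
gripper_force: 50.4
```

Call:
{"api": "step_arm", "payload": {
  "moves": [
    {"rx":0,"ry":0,"rz":0,"dx":0,"dy":0,"dz":2,"gripper":-1},
    {"rx":0,"ry":0,"rz":0,"dx":0,"dy":0,"dz":0,"gripper":-1},
    {"rx":0,"ry":0,"rz":0,"dx":0,"dy":0,"dz":0,"gripper":-0.1},
    {"rx":0,"ry":0,"rz":0,"dx":0,"dy":0,"dz":0,"gripper":0.2},
    {"rx":0,"ry":0,"rz":0,"dx":0,"dy":0,"dz":0,"gripper":0.2},
    {"rx":0,"ry":0,"rz":0,"dx":0,"dy":0,"dz":0,"gripper":0.2},
    {"rx":0,"ry":0,"rz":0,"dx":0,"dy":0,"dz":-20,"gripper":0.2},
    {"rx":0,"ry":0,"rz":0,"dx":0,"dy":0,"dz":-50,"gripper":0.5},
    {"rx":0,"ry":0,"rz":0,"dx":0,"dy":0,"dz":-60,"gripper":1},
    {"rx":0,"ry":0,"rz":8.7,"dx":0,"dy":0,"dz":0,"gripper":1},
    {"rx":0,"ry":0,"rz":8.7,"dx":0,"dy":0,"dz":0,"gripper":1},
    {"rx":0,"ry":0,"rz":8.6,"dx":0,"dy":0,"dz":0,"gripper":1},
    {"rx":0,"ry":0,"rz":0,"dx":0,"dy":0,"dz":0,"gripper":1},
    {"rx":0,"ry":0,"rz":0,"dx":0,"dy":0,"dz":0,"gripper":1}
  ]
}}

```text
clock: 26.68
tcp_pos: [0.4989, -0.2918, 0.1473]
orientation: [2.218, 2.224, 0.0]
contact_force: [-0.4, -0.1, 0.4]
grip_width: 0.0854
gripper_force: 0.0
```

```bash
python3 - <<'E'
from h import *
cv2.imwrite("pics/p8.png",mark("scene",[[.4975,-.292,.004],[.4975,-.292,.052]],(0,160,340,380),2.2))
E
```

```text
(no output)
```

View pics/p8.png

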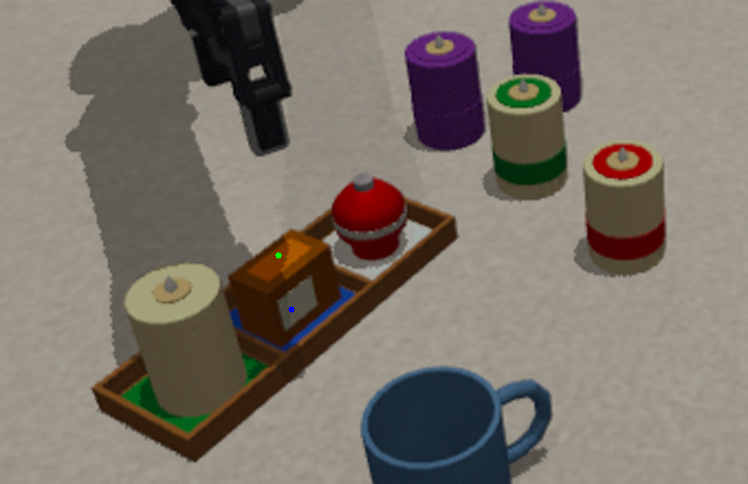

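The wood tray is complete; the carton sits flat at (285,290). Next is the gold bauble.

Call:
{"api": "step_arm", "payload": {
  "moves": [
    {"rx":0,"ry":0,"rz":0,"dx":48,"dy":23,"dz":0,"gripper":1},
    {"rx":0,"ry":0,"rz":0,"dx":48,"dy":23,"dz":0,"gripper":1},
    {"rx":0,"ry":0,"rz":0,"dx":48,"dy":23,"dz":0,"gripper":1},
    {"rx":0,"ry":0,"rz":0,"dx":48,"dy":23,"dz":0,"gripper":1},
    {"rx":0,"ry":0,"rz":0,"dx":48,"dy":23,"dz":0,"gripper":1},
    {"rx":0,"ry":0,"rz":0,"dx":48,"dy":23,"dz":0,"gripper":1},
    {"rx":0,"ry":0,"rz":0,"dx":48,"dy":23,"dz":0,"gripper":1},
    {"rx":0,"ry":0,"rz":0,"dx":46,"dy":26,"dz":0,"gripper":1},
    {"rx":0,"ry":0,"rz":0,"dx":0,"dy":0,"dz":0,"gripper":1},
    {"rx":0,"ry":0,"rz":0,"dx":0,"dy":0,"dz":0,"gripper":1}
  ],
  "grip_force": 40
}}

```text
clock: 27.98
tcp_pos: [0.6855, 0.0895, 0.1462]
orientation: [-2.221, -2.222, 0.002]
contact_force: [-0.4, -0.1, -0.4]
grip_width: 0.0854
gripper_force: 0.0
```

Call:
{"api": "step_arm", "payload": {
  "moves": [
    {"rx":0,"ry":0,"rz":0,"dx":0,"dy":0,"dz":45,"gripper":1},
    {"rx":0,"ry":0,"rz":0,"dx":0,"dy":0,"dz":45,"gripper":1},
    {"rx":0,"ry":0,"rz":0,"dx":0,"dy":0,"dz":35,"gripper":1},
    {"rx":0,"ry":0,"rz":0,"dx":0,"dy":0,"dz":12,"gripper":1},
    {"rx":0,"ry":0,"rz":0,"dx":0,"dy":0,"dz":0,"gripper":1},
    {"rx":0,"ry":0,"rz":0,"dx":0,"dy":0,"dz":0,"gripper":-1},
    {"rx":0,"ry":0,"rz":0,"dx":0,"dy":0,"dz":0,"gripper":-1},
    {"rx":0,"ry":0,"rz":0,"dx":0,"dy":0,"dz":0,"gripper":-1},
    {"rx":0,"ry":0,"rz":0,"dx":0,"dy":0,"dz":0,"gripper":-1}
  ]
}}

```text
clock: 29.1
tcp_pos: [0.6871, 0.0903, 0.0116]
orientation: [2.221, 2.22, 0.003]
contact_force: [-0.8, -0.5, 7.4]
grip_width: 0.0497
gripper_force: 41.6
```

Call:
{"api": "step_arm", "payload": {
  "moves": [
    {"rx":0,"ry":0,"rz":0,"dx":0,"dy":0,"dz":-20,"gripper":-1},
    {"rx":0,"ry":0,"rz":0,"dx":0,"dy":0,"dz":-45,"gripper":-1},
    {"rx":0,"ry":0,"rz":0,"dx":0,"dy":0,"dz":-45,"gripper":-1},
    {"rx":0,"ry":0,"rz":0,"dx":42,"dy":-39,"dz":0,"gripper":-1},
    {"rx":0,"ry":0,"rz":0,"dx":42,"dy":-39,"dz":0,"gripper":-1},
    {"rx":0,"ry":0,"rz":0,"dx":42,"dy":-39,"dz":0,"gripper":-1},
    {"rx":0,"ry":0,"rz":0,"dx":42,"dy":-39,"dz":0,"gripper":-1},
    {"rx":0,"ry":0,"rz":0,"dx":42,"dy":-39,"dz":0,"gripper":-1},
    {"rx":0,"ry":0,"rz":0,"dx":39,"dy":-40,"dz":0,"gripper":-1},
    {"rx":0,"ry":0,"rz":0,"dx":0,"dy":0,"dz":0,"gripper":-1},
    {"rx":0,"ry":0,"rz":0,"dx":0,"dy":0,"dz":0,"gripper":-1}
  ]
}}

```text
clock: 30.48
tcp_pos: [0.4515, 0.339, 0.1205]
orientation: [2.221, 2.22, 0.001]
contact_force: [0.5, -0.9, -0.4]
grip_width: 0.0496
gripper_force: 41.7
```

Call:
{"api": "step_arm", "payload": {
  "moves": [
    {"rx":0,"ry":0,"rz":0,"dx":0,"dy":0,"dz":40,"gripper":-1},
    {"rx":0,"ry":0,"rz":0,"dx":0,"dy":0,"dz":40,"gripper":-1},
    {"rx":0,"ry":0,"rz":0,"dx":0,"dy":0,"dz":16,"gripper":-1},
    {"rx":0,"ry":0,"rz":0,"dx":0,"dy":0,"dz":5,"gripper":-1},
    {"rx":0,"ry":0,"rz":0,"dx":0,"dy":0,"dz":3,"gripper":-1},
    {"rx":0,"ry":0,"rz":0,"dx":0,"dy":0,"dz":0,"gripper":-1},
    {"rx":0,"ry":0,"rz":0,"dx":0,"dy":0,"dz":0,"gripper":-1}
  ]
}}

```text
clock: 31.35
tcp_pos: [0.4514, 0.3395, 0.0164]
orientation: [2.222, 2.221, 0.002]
contact_force: [-0.2, 0.0, 0.0]
grip_width: 0.0495
gripper_force: 41.7
```

Call:
{"api": "step_arm", "payload": {
  "moves": [
    {"rx":0,"ry":0,"rz":0,"dx":0,"dy":0,"dz":1.5,"gripper":-1},
    {"rx":0,"ry":0,"rz":0,"dx":0,"dy":0,"dz":0,"gripper":-1},
    {"rx":0,"ry":0,"rz":0,"dx":0,"dy":0,"dz":0,"gripper":0.25},
    {"rx":0,"ry":0,"rz":0,"dx":0,"dy":0,"dz":0,"gripper":0.5},
    {"rx":0,"ry":0,"rz":0,"dx":0,"dy":0,"dz":0,"gripper":0.5},
    {"rx":0,"ry":0,"rz":0,"dx":0,"dy":0,"dz":0,"gripper":0.5},
    {"rx":0,"ry":0,"rz":0,"dx":0,"dy":0,"dz":-15,"gripper":0.6},
    {"rx":0,"ry":0,"rz":0,"dx":0,"dy":0,"dz":-50,"gripper":1},
    {"rx":0,"ry":0,"rz":0,"dx":0,"dy":0,"dz":-50,"gripper":1},
    {"rx":0,"ry":0,"rz":0,"dx":0,"dy":0,"dz":0,"gripper":1}
  ]
}}

```text
clock: 32.6
tcp_pos: [0.4531, 0.3415, 0.1342]
orientation: [2.221, 2.22, 0.014]
contact_force: [0.5, -0.3, -1.1]
grip_width: 0.0856
gripper_force: 0.0
```

Call:
{"api": "step_arm", "payload": {
  "moves": [
    {"rx":0,"ry":0,"rz":0,"dx":-51,"dy":14,"dz":0,"gripper":1},
    {"rx":0,"ry":0,"rz":0,"dx":-51,"dy":14,"dz":0,"gripper":1},
    {"rx":0,"ry":0,"rz":0,"dx":-51,"dy":14,"dz":0,"gripper":1},
    {"rx":0,"ry":0,"rz":0,"dx":-51,"dy":14,"dz":0,"gripper":1},
    {"rx":0,"ry":0,"rz":0,"dx":-51,"dy":14,"dz":0,"gripper":1},
    {"rx":0,"ry":0,"rz":0,"dx":-51,"dy":14,"dz":0,"gripper":1},
    {"rx":0,"ry":0,"rz":0,"dx":-51,"dy":14,"dz":0,"gripper":1},
    {"rx":0,"ry":0,"rz":0,"dx":-49,"dy":17,"dz":0,"gripper":1},
    {"rx":0,"ry":0,"rz":0,"dx":0,"dy":0,"dz":0,"gripper":1},
    {"rx":0,"ry":0,"rz":0,"dx":0,"dy":0,"dz":0,"gripper":1}
  ],
  "grip_force": 60
}}

```text
clock: 33.85
tcp_pos: [0.5652, -0.0664, 0.1288]
orientation: [-2.221, -2.22, 0.0]
contact_force: [-0.7, -0.0, -0.3]
grip_width: 0.0854
gripper_force: 0.0
```

```bash
python3 - <<'E'
from h import *
a=mark("scene",[[.4515,.339,.065],[.449,.257,.004]],(350,100,480,220),3); b=mark("scene",[[.566,-.067,.08],[.448,-.082,.08]],(210,140,340,300),3)
b=b[:480]; a=cv2.copyMakeBorder(a,0,480-a.shape[0],0,0,cv2.BORDER_CONSTANT); cv2.imwrite("pics/p9.png",np.hstack([a,b]))
E
```

```text
(no output)
```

View pics/p9.png

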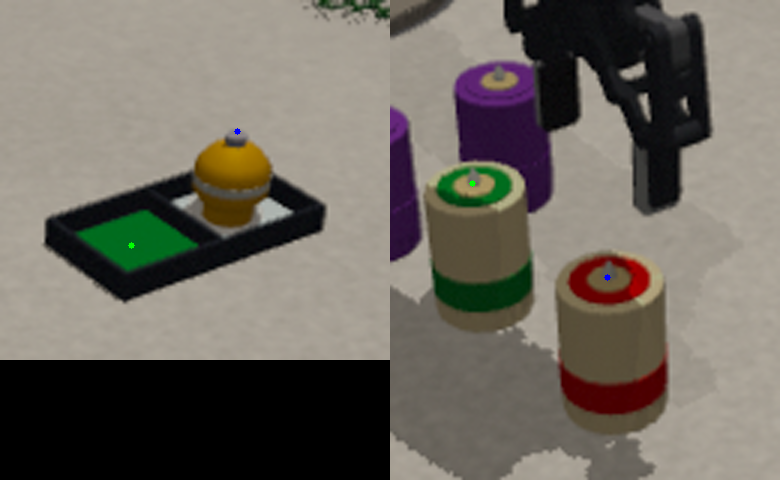

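The gold bauble stands upright in its white pocket at (232,180), and the red candle sits under the hand with its mark centred. Grasping it now.

Call:
{"api": "step_arm", "payload": {
  "moves": [
    {"rx":0,"ry":0,"rz":0,"dx":0,"dy":0,"dz":35,"gripper":1},
    {"rx":0,"ry":0,"rz":0,"dx":0,"dy":0,"dz":35,"gripper":1},
    {"rx":0,"ry":0,"rz":0,"dx":0,"dy":0,"dz":25,"gripper":1},
    {"rx":0,"ry":0,"rz":0,"dx":0,"dy":0,"dz":10,"gripper":1},
    {"rx":0,"ry":0,"rz":0,"dx":0,"dy":0,"dz":0,"gripper":-1},
    {"rx":0,"ry":0,"rz":0,"dx":0,"dy":0,"dz":0,"gripper":-1},
    {"rx":0,"ry":0,"rz":0,"dx":0,"dy":0,"dz":0,"gripper":-1},
    {"rx":0,"ry":0,"rz":0,"dx":0,"dy":0,"dz":0,"gripper":-1},
    {"rx":0,"ry":0,"rz":0,"dx":0,"dy":0,"dz":0,"gripper":-1}
  ],
  "grip_force": 60
}}

```text
clock: 35.08
tcp_pos: [0.5668, -0.0667, 0.0254]
orientation: [2.221, 2.22, 0.002]
contact_force: [-0.9, 0.1, 6.2]
grip_width: 0.0551
gripper_force: 63.4
```

Call:
{"api": "step_arm", "payload": {
  "moves": [
    {"rx":0,"ry":0,"rz":0,"dx":0,"dy":0,"dz":-20,"gripper":-1},
    {"rx":0,"ry":0,"rz":0,"dx":0,"dy":0,"dz":-45,"gripper":-1},
    {"rx":0,"ry":0,"rz":0,"dx":0,"dy":0,"dz":-45,"gripper":-1},
    {"rx":0,"ry":0,"rz":0,"dx":0,"dy":0,"dz":-10,"gripper":-1},
    {"rx":0,"ry":0,"rz":0,"dx":46,"dy":-17,"dz":0,"gripper":-1},
    {"rx":0,"ry":0,"rz":0,"dx":46,"dy":-17,"dz":0,"gripper":-1},
    {"rx":0,"ry":0,"rz":0,"dx":46,"dy":-17,"dz":0,"gripper":-1},
    {"rx":0,"ry":0,"rz":0,"dx":46,"dy":-17,"dz":0,"gripper":-1},
    {"rx":0,"ry":0,"rz":0,"dx":46,"dy":-17,"dz":0,"gripper":-1},
    {"rx":0,"ry":0,"rz":0,"dx":46,"dy":-17,"dz":0,"gripper":-1},
    {"rx":0,"ry":0,"rz":0,"dx":48,"dy":-15,"dz":0,"gripper":-1},
    {"rx":0,"ry":0,"rz":0,"dx":0,"dy":0,"dz":0,"gripper":-1},
    {"rx":0,"ry":0,"rz":0,"dx":0,"dy":0,"dz":0,"gripper":-1},
    {"rx":0,"ry":0,"rz":0,"dx":0,"dy":0,"dz":0,"gripper":-1}
  ]
}}

```text
clock: 36.83
tcp_pos: [0.4493, 0.2554, 0.1438]
orientation: [2.224, 2.218, -0.002]
contact_force: [0.1, -0.5, -0.2]
grip_width: 0.0547
gripper_force: 63.7
```

Call:
{"api": "step_arm", "payload": {
  "moves": [
    {"rx":0,"ry":0,"rz":0,"dx":1.5,"dy":0,"dz":40,"gripper":-1},
    {"rx":0,"ry":0,"rz":0,"dx":0,"dy":0,"dz":40,"gripper":-1},
    {"rx":0,"ry":0,"rz":0,"dx":0,"dy":0,"dz":20,"gripper":-1},
    {"rx":0,"ry":0,"rz":0,"dx":0,"dy":0,"dz":8,"gripper":-1},
    {"rx":0,"ry":0,"rz":0,"dx":0,"dy":0,"dz":4,"gripper":-1},
    {"rx":0,"ry":0,"rz":0,"dx":0,"dy":0,"dz":0,"gripper":-1},
    {"rx":0,"ry":0,"rz":0,"dx":0,"dy":0,"dz":0,"gripper":-1}
  ]
}}

```text
clock: 37.7
tcp_pos: [0.4495, 0.2589, 0.0329]
orientation: [2.222, 2.22, 0.002]
contact_force: [-0.5, -0.2, -1.3]
grip_width: 0.0549
gripper_force: 63.7
```

Call:
{"api": "step_arm", "payload": {
  "moves": [
    {"rx":0,"ry":0,"rz":0,"dx":-1.5,"dy":0,"dz":2.5,"gripper":-1},
    {"rx":0,"ry":0,"rz":0,"dx":0,"dy":0,"dz":0,"gripper":-1},
    {"rx":0,"ry":0,"rz":0,"dx":0,"dy":0,"dz":0,"gripper":-1}
  ]
}}

```text
clock: 38.08
tcp_pos: [0.4489, 0.2571, 0.0297]
orientation: [2.222, 2.221, 0.0]
contact_force: [-0.7, 1.0, -0.6]
grip_width: 0.0549
gripper_force: 63.7
```

Call:
{"api": "step_arm", "payload": {
  "moves": [
    {"rx":0,"ry":0,"rz":0,"dx":0,"dy":0,"dz":1,"gripper":-1},
    {"rx":0,"ry":0,"rz":0,"dx":0,"dy":0,"dz":0,"gripper":-1},
    {"rx":0,"ry":0,"rz":0,"dx":0,"dy":0,"dz":0,"gripper":0.35},
    {"rx":0,"ry":0,"rz":0,"dx":0,"dy":0,"dz":0,"gripper":0.65},
    {"rx":0,"ry":0,"rz":0,"dx":0,"dy":0,"dz":0,"gripper":0.65},
    {"rx":0,"ry":0,"rz":0,"dx":0,"dy":0,"dz":0,"gripper":0.65},
    {"rx":0,"ry":0,"rz":0,"dx":0,"dy":0,"dz":-20,"gripper":0.65},
    {"rx":0,"ry":0,"rz":0,"dx":0,"dy":0,"dz":-50,"gripper":0.8},
    {"rx":0,"ry":0,"rz":0,"dx":0,"dy":0,"dz":-60,"gripper":1},
    {"rx":0,"ry":0,"rz":0,"dx":0,"dy":0,"dz":-50,"gripper":1},
    {"rx":0,"ry":0,"rz":0,"dx":0,"dy":0,"dz":0,"gripper":1},
    {"rx":0,"ry":0,"rz":0,"dx":0,"dy":0,"dz":0,"gripper":1}
  ]
}}

```text
clock: 39.58
tcp_pos: [0.4486, 0.2566, 0.2081]
orientation: [2.222, 2.221, -0.001]
contact_force: [0.3, -0.4, 0.3]
grip_width: 0.0854
gripper_force: 0.0
```

```bash
python3 - <<'E'
from h import *
cv2.imwrite("pics/p10.png",mark("scene",[[.449,.257,.097],[.4515,.339,.065]],(0,0,640,480),1.2))
E
```

```text
(no output)
```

View pics/p10.png

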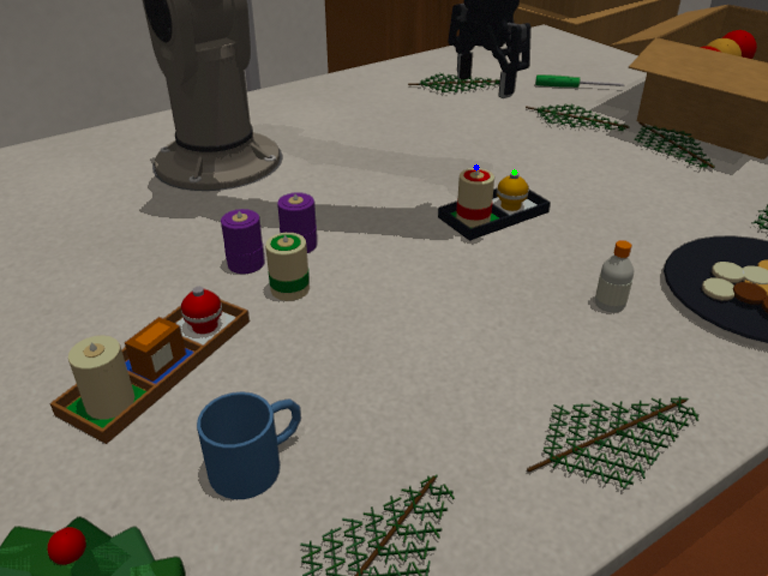

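All five things stand upright in their pockets: slate tray at (493,205), wood tray at (150,365). The green-banded candle, mug and bottle are where they were, and the hand is clear. Handing in.

```bash
python3 -c "
from bench import r
print(r.hand_in())"
```

```text
the job is handed in; nothing more can be done
None
```

Both wreath kits are made up and handed in at about 40 s of the 112 s allowed; the last picture shows all five things upright in their pockets and the green-banded candle, mug and glue bottle undisturbed, but the hand-in returned no verdict.

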